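# Drop the spoiled orange into the lever caddy

### The job

Press the red lever of the food-waste caddy down until its green lid stands wide open, and keep it down until the spoiled orange has rolled off the ramp into the bin. Then ease the lever back up so that the lid closes gently, without slamming, and move clear. Do not touch the orange or the lid, and leave the mug, jar and pepper mill where they are.

Things in the scene. Friction and masses are not known exactly. Their poses are not given: they have to be found in the camera images.
- caddy: Steel food-waste caddy, fixed. Origin on the worktop (z = 0) straight below the middle of the red lever pad. In its frame the open-topped bin spans x 115 to 265, y -95 to 95 mm, 170 mm tall; a ramp 88 mm wide, centred on x 190, falls from y 225 (208 mm high) to y 100 (176 mm high) towards the bin. Nothing but the lever lies at x below 85 mm.
- lever_pad (a point): Middle of the top of the red lever pad, moving with it. Pad 50 mm (caddy x) by 90 mm (caddy y), 9 mm thick, on a black arm reaching 105 mm from its pivot (85 mm high) towards caddy -x. At rest its top is 107 mm above the worktop, outer edge up by 0.21 rad; fully pressed 63 mm, leaning the other way. It moves almost straight down, by 44 mm.
- lever (a joint): Lever angle, rad: 0 at rest (up), 0.42 on its firm lower stop (fully pressed). Pressing takes 5 to 9 N at the pad at first, about 3 N near the stop; much more means the stop is reached. It has no catch: the lid's weight pushes it back up as soon as it is let go.
- lid (a joint): Angle of the green lid, rad: 0 shut, 1.05 wide open; always 2.5 times the lever angle. Above about 0.4 rad the orange passes below it. Let go, it falls and slams at several rad/s; arriving shut slower than 1.2 rad/s (lever pad rising slower than about 50 mm/s) is gentle.
- lid_edge (a point): Middle of the top of the upright flange on the lid's free edge. The lid, 156 by 192 mm, is hinged along the bin's -y rim (caddy frame); the 50 mm flange on its +y edge holds the orange back while shut. Wide open, it reaches about 360 mm above the worktop.
- orange: Spoiled orange, a loose ball of 70 mm diameter, about 160 g, origin at its centre. It waits on the ramp against the lid's flange and rolls into the bin by itself once the lid is lifted.
- bin_floor (a point): Centre of the bin's inner floor, 5 mm above the worktop; axes as the caddy's.
- mug: Blue ceramic mug, 76 mm wide and 90 mm tall, handle at its own +y; origin at the centre of its underside. Leave alone.
- jar: Amber glass jar with white cap, 52 mm wide and 85 mm tall; origin at the centre of its underside. Leave alone.
- mill: Dark wooden pepper mill, 54 mm wide and 135 mm tall; origin at the centre of its underside. Leave alone.
There are look-alikes about, which are no part of the job. Of the things like the orange, leave any that is blue, pink or purple; of the rest the larger one is meant.

How it is judged:
By the outcome, as a careful person would: the job done as asked, in the order asked, and still so for the second after the job is handed in, with the robot touching nothing.
It also fails if it takes over 40 s, if anything falls off the work surface, if the arm or the gripper's body presses on something with over 40 N, if the wrist force passes 120 N, or if a joint passes its speed limit or range.

### The arm

A 6-joint arm with a two-finger parallel gripper is mounted at the origin on the work surface. World frame = base frame: x ahead of the robot, y to its left, z up, the work surface at z = 0. Lengths are in m, angles in degrees, forces in N, time in s.
With the tool pointing down it reaches from about 0.325 to 0.775 m from the base axis. Payload 5.5 kg.
Tool frame: the origin (TCP) lies at the very end of the fingers, on their centre line; the grasp point (between the pads) lies 19 mm behind it; z points along the fingers, y is the line along which they close (so a half turn about z gives the same grasp; the last joint's range is limited). The gripper opens to 85 mm and grips with 20 to 120 N. Pads are 22 mm wide; open, the fingers measure 114 mm over their backs; the gripper's body (76 mm by 85 mm) begins 54 mm behind the grasp point. The pads swing forward as they close: fully open they stand 13 mm farther back than shut.
Start: joints at [69.632, 5.22, 70.514, -0, 104.267, -3.249], TCP at [0.177, 0.573, 0.231] pointing down, gripper open.
Joint ranges: [-164.24, 164.24], [-49.07, 125.15], [9.68, 141.18], [-86.29, 266.29], [3.28, 154.24], [-151.56, 151.56]. Speed limits (degrees/s): [147.25, 147.25, 172.46, 180, 180, 180].

### API

Orientations are given as a 3x3 rotation matrix whose columns are the frame's x, y, z axes.
In Python, from cell import observe, viewer, ctrl gives the robot as it stands.
- The arm moves only by the tool arm_command, never from a script. Its argument "deltas" is a list of rows, each a list of 3 entries, a list of its own where there are three numbers: the shift along the tool's x, y, z in mm, then the turn, a rotation vector about the tool's x, y, z in rad, then the opening, from 0 (shut) to 1 (fully open). In form: [[[x, y, z], [rx, ry, rz], jaw], ...]. A call has 1 to 20 rows; each row is the pose to reach, as a shift and turn from the pose commanded when the call began, along the tool's axes at that moment; what a row does not reach only later rows make up. A row lasts 1/8 s, in which the tool goes at most 62.5 mm and 10.7 degrees, less where a joint would pass 70% of its speed; a pose out of reach is approached as far as the arm can. A call with a gripper value outside its range is refused whole. The fingers move at their own pace and stop on an object; the grip force is fixed at half the most. Time passes only in rows, so rows that repeat a pose let the fingers close. It gives the time, the measured TCP pose, the force, the opening and the grip force at its end, in the units of the state.
- observe(): the state, without advancing time (a new reading comes with each control period).
- viewer.snapshot(name): name is "scene" or "top" or "wrist"; returns (picture, depth): 480x640x3 uint8, red, green, blue; 480x640 float32, m along the optical axis (not along the pixel's ray), 0 where there is no reading.
- viewer.camera_params(name): a dict with "K" (3x3 intrinsics, pixels), "R" (3x3) and "t" (3): a world point X has camera coordinates R X + t; the wrist camera has in their place "T_tool_cam" (4x4, takes a point from camera to tool coordinates, whose origin is the TCP and whose axes are the flange's). Camera axes: x right, y down, z forward; pixel columns grow to the right and rows downward; lengths in m; the calibration is good to about 2 mm. A picture is of the moment at which its call begins: read the wrist's pose just before it. camera_params takes no time and is no camera call.
- ctrl.job_done(): hands the job in; it is judged then, once.
The state is a dict: "clock": time; "joint_pos": joint angles; "qvel": joint speeds; "tau": joint torques, N m; "tcp_pos": TCP position; "orientation": TCP orientation; "wrist_force": force on the tool from outside, world axes, zero at the start; "moment": the same for the moment, N m; "opening": opening from 0.0 (shut) to 1.0 (fully open); "gripper_force": force on a finger pad.
Only numpy, scipy, OpenCV 4.12 (cv2) and the standard library are available. Lean on these libraries where they do the work, as an engineer would, in place of code of your own. Each camera call takes 0.05 s, during which the arm holds its last target. There are 200 camera calls.

## Working session

There is one attempt and no reset: what is moved stays moved. The work goes in short steps, Python scripts to look and compute and a tool call to move; the robot and the scene stay as the last step left them, time stands still between calls to the robot, and variables do not carry over. Pictures are saved under pics/ and viewed, at most 10 in all, crops included, and the job is handed in when it is done.

Besides the shell and the picture viewer there is one more tool, called after ">>>" by a JSON object that holds its "fn" and its "kwargs", one argument or row to a line. arm_command: Moves the arm, as the interface text tells. Its arguments: {"type":"object","properties":{"deltas":{"type":"array"}},"required":["deltas"]}

```bash
mkdir -p pics; cat > h.py <<'E'
import numpy as np, cv2
from cell import observe, viewer, ctrl
def cloud(n):
    s=observe(); im,d=viewer.snapshot(n); p=viewer.camera_params(n); K=np.array(p["K"])
    v,u=np.mgrid[:480,:640]; c=np.stack([(u-K[0,2])/K[0,0]*d,(v-K[1,2])/K[1,1]*d,d],-1)
    if "R" in p: X=(c-np.array(p["t"]))@np.array(p["R"])
    else:
        T=np.array(p["T_tool_cam"]); X=(c@T[:3,:3].T+T[:3,3])@np.array(s["orientation"]).T+np.array(s["tcp_pos"])
    X[d==0]=np.nan
    return im,X
E
python3 - <<'E'
from h import *
ims=[]
for n in("scene","top"):
    im,X=cloud(n); np.savez(n,im=im,X=X); cv2.imwrite(f"pics/{n}0.png",im[...,::-1])
    hsv=cv2.cvtColor(im,cv2.COLOR_RGB2HSV); h,s,v=cv2.split(hsv)
    for c,m in dict(red=((h<6)|(h>174)),orange=(h>=6)&(h<22),green=(h>40)&(h<85),blue=(h>95)&(h<130)).items():
        m=(m&(s>120)&(v>60)).astype(np.uint8)
        k,l,st,ce=cv2.connectedComponentsWithStats(m)
        for i in range(1,k):
            if st[i,4]>60:
                P=X[l==i]; print(n,c,ce[i].round(),st[i,4],np.nanmedian(P,0).round(3),np.nanpercentile(P,2,axis=0).round(3),np.nanpercentile(P,98,axis=0).round(3))
o=observe(); print(o["orientation"],o["tcp_pos"],o["opening"])
E
```

```text
scene red [234. 255.] 1027 [ 0.513 -0.092  0.108] [ 0.49  -0.132  0.1  ] [ 0.536 -0.048  0.114]
scene orange [276. 227.] 209358 [0.47  0.092 0.001] [-0.371 -0.53  -0.003] [0.951 1.117 0.022]
scene orange [355. 214.] 1111 [0.706 0.035 0.242] [0.672 0.016 0.213] [0.73  0.067 0.255]
scene orange [301. 219.] 99 [0.509 0.124 0.001] [ 0.495  0.105 -0.004] [0.523 0.137 0.009]
scene orange [391. 360.] 87 [ 0.869 -0.082  0.061] [ 0.862 -0.088  0.053] [ 0.876 -0.073  0.068]
scene green [401.  70.] 284 [0.429 0.684 0.041] [0.396 0.64  0.031] [0.466 0.738 0.048]
scene green [318. 275.] 8101 [ 0.708 -0.066  0.178] [ 0.627 -0.171  0.175] [0.777 0.012 0.219]
top red [379. 313.] 1218 [ 0.514 -0.087  0.107] [ 0.49  -0.131  0.099] [ 0.538 -0.045  0.113]
top orange [318. 302.] 212978 [ 0.526  0.056 -0.   ] [ 0.199 -0.637 -0.004] [0.952 0.683 0.015]
top orange [306. 205.] 1225 [0.693 0.049 0.246] [0.667 0.019 0.218] [0.728 0.079 0.256]
top green [376. 209.] 7364 [ 0.699 -0.074  0.177] [ 0.628 -0.171  0.173] [0.778 0.012 0.22 ]
top green [  9. 353.] 178 [0.441 0.65  0.043] [0.427 0.632 0.037] [0.457 0.67  0.047]
top green [  6. 370.] 197 [0.407 0.652 0.042] [0.392 0.639 0.034] [0.425 0.669 0.047]
top blue [240. 263.] 730 [0.619 0.187 0.061] [0.588 0.163 0.041] [0.647 0.22  0.071]
top blue [300. 322.] 1044 [0.498 0.069 0.005] [0.464 0.034 0.001] [0.539 0.099 0.091]
[[-9.55681912e-01  2.94400527e-01 -6.43339807e-04]
 [ 2.94401201e-01  9.55680501e-01 -1.64694585e-03]
 [ 1.29965584e-04 -1.76335637e-03 -9.99998437e-01]] [0.17653157 0.57317677 0.2302488 ] 0.9995551040714248
```

View pics/scene0.png

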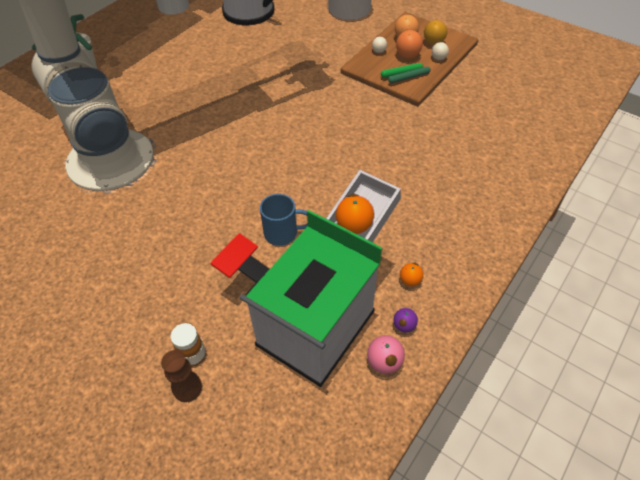

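View pics/top0.png

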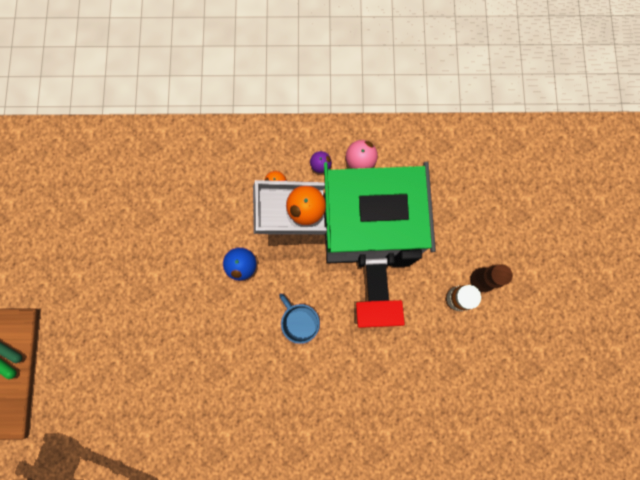

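```bash
python3 - <<'E'
import numpy as np,cv2
for n in("scene","top"):
    z=np.load(n+".npz"); im,X=z["im"],z["X"]
    h,s,v=cv2.split(cv2.cvtColor(im,cv2.COLOR_RGB2HSV))
    for c,m,r in (("red",((h<6)|(h>174)),(.4,.6)),("green",(h>40)&(h<85),(.55,.85))):
        m=m&(s>120)&(v>60)&(X[...,0]>r[0])&(X[...,0]<r[1])
        if c=="green": m&=X[...,2]<.19
        P=X[m]; b=cv2.minAreaRect((P[:,:2]*1000).astype(np.float32)); print(n,c,b)
    # tall stuff near the pad
    t=(X[...,2]>.03)&(abs(X[...,0]-.5)<.12)&(abs(X[...,1]+.09)<.2)
    if n=="top":
        for a in np.unique((X[t]//.02).astype(int)[:,:2],axis=0): 
            q=(X[t]//.02).astype(int); zz=X[t][(q[:,:2]==a).all(1),2].max(); print((a*20).tolist(),round(zz*1000),end=";")
E
```

```text
scene red ((505.1579895019531, -89.60015106201172), (63.39065170288086, 89.56645202636719), 1.5200413465499878)
scene green ((680.3580322265625, -82.31224060058594), (199.96592712402344, 187.3336639404297), 1.8644516468048096)
top red ((514.4904174804688, -88.30787658691406), (51.79964828491211, 89.47309112548828), 2.9550061225891113)
top green ((729.7067260742188, 12.584304809570312), (212.8689422607422, 373.0661315917969), 2.098994493484497)
[460, 20] 94;[460, 40] 92;[460, 60] 92;[460, 80] 93;[480, -140] 113;[480, -120] 114;[480, -100] 115;[480, -80] 115;[480, -60] 115;[480, 20] 93;[480, 80] 92;[480, 100] 93;[500, -140] 113;[500, -120] 113;[500, -100] 113;[500, -80] 113;[500, -60] 112;[500, 20] 93;[500, 80] 92;[500, 100] 93;[520, -300] 87;[520, -280] 89;[520, -260] 89;[520, -140] 110;[520, -120] 109;[520, -100] 107;[520, -80] 109;[520, -60] 108;[520, 20] 93;[520, 40] 94;[520, 60] 93;[520, 80] 93;[520, 100] 72;[540, -300] 88;[540, -280] 89;[540, -260] 89;[540, -240] 38;[540, -120] 101;[540, -100] 101;[540, -80] 101;[540, 80] 79;[540, 100] 74;[560, -300] 87;[560, -280] 87;[560, -260] 89;[560, -120] 98;[560, -100] 98;[560, -80] 99;[580, -120] 94;[580, -100] 93;[580, -80] 95;[600, -180] 154;[600, -160] 154;[600, -140] 155;[600, -120] 112;[600, -100] 89;[600, -80] 109;[600, -60] 113;
```

The scene picture shows the red pad at (234,255), clear of the mug at (279,220), the jar at (187,343) and the mill at (178,375). In the top picture the pad is at (380,313), with the big orange on the ramp at (306,205). Pad measured at (0.514, -0.088, 0.107), caddy yaw about 2°. The height matches what was given.

```bash
python3 - <<'E'
from h import *
o=observe(); R=np.array(o["orientation"]); 
print(viewer.camera_params("wrist")["T_tool_cam"])
for t in ([.512,-.088,.20],[.512,-.088,.125]): print(R.T@(np.array(t)-o["tcp_pos"])*1000)
E
```

```text
[[ 6.87844483e-04 -9.62998453e-01 -2.69506041e-01  6.87842177e-02]
 [ 9.99999615e-01  8.09474020e-04 -3.40170523e-04  8.82005759e-04]
 [ 5.45741826e-04 -2.69505703e-01  9.62998639e-01 -1.43179426e-01]
 [ 0.00000000e+00  0.00000000e+00  0.00000000e+00  1.00000000e+00]]
[-515.25627898 -533.05832544   31.12185977]
[-515.2660264  -532.92607372  106.12174253]
```

>>> {"fn": "arm_command", "kwargs": {
  "deltas": [
    [[-40, -42, 2], [0, 0, 0], 0],
    [[-80, -83, 5], [0, 0, 0], 0],
    [[-120, -124, 7], [0, 0, 0], 0],
    [[-160, -165, 10], [0, 0, 0], 0],
    [[-200, -207, 12], [0, 0, 0], 0],
    [[-240, -248, 14], [0, 0, 0], 0],
    [[-280, -290, 17], [0, 0, 0], 0],
    [[-320, -331, 19], [0, 0, 0], 0],
    [[-360, -372, 22], [0, 0, 0], 0],
    [[-400, -414, 24], [0, 0, 0], 0],
    [[-440, -455, 27], [0, 0, 0], 0],
    [[-480, -497, 29], [0, 0, 0], 0],
    [[-515, -533, 31], [0, 0, 0], 0],
    [[-515, -533, 31], [0, 0, 0], 0],
    [[-515, -533, 31], [0, 0, 0], 0],
    [[-515, -533, 31], [0, 0, 0], 0]
  ]
}}

```text
clock: 2.1
tcp_pos: [0.5117, -0.0866, 0.2005]
orientation: [[-0.956, 0.293, 0.0], [0.293, 0.956, 0.0], [-0.0, 0.0, -1.0]]
wrist_force: [0.7, 0.1, 0.3]
opening: 0.002
gripper_force: 0.0
```

>>> {"fn": "arm_command", "kwargs": {
  "deltas": [
    [[0, 0, 20], [0, 0, 0], 0],
    [[0, 0, 40], [0, 0, 0], 0],
    [[0, 0, 60], [0, 0, 0], 0],
    [[0, 0, 75], [0, 0, 0], 0],
    [[0, 0, 83], [0, 0, 0], 0],
    [[0, 0, 88], [0, 0, 0], 0],
    [[0, 0, 92], [0, 0, 0], 0],
    [[0, 0, 96], [0, 0, 0], 0],
    [[0, 0, 100], [0, 0, 0], 0],
    [[0, 0, 104], [0, 0, 0], 0],
    [[0, 0, 108], [0, 0, 0], 0]
  ]
}}

```text
clock: 3.48
tcp_pos: [0.5122, -0.0879, 0.0941]
orientation: [[-0.956, 0.295, 0.002], [0.295, 0.956, -0.001], [-0.002, -0.0, -1.0]]
wrist_force: [-3.7, -0.9, 5.9]
opening: 0.001
gripper_force: 2.8
```

>>> {"fn": "arm_command", "kwargs": {
  "deltas": [
    [[0, 0, 4], [0, 0, 0], 0],
    [[0, 0, 8], [0, 0, 0], 0],
    [[0, 0, 12], [0, 0, 0], 0],
    [[0, 0, 16], [0, 0, 0], 0],
    [[0, 0, 20], [0, 0, 0], 0],
    [[0, 0, 23], [0, 0, 0], 0],
    [[0, 0, 26], [0, 0, 0], 0],
    [[0, 0, 26], [0, 0, 0], 0]
  ]
}}

```text
clock: 4.47
tcp_pos: [0.5117, -0.0874, 0.0657]
orientation: [[-0.956, 0.294, -0.001], [0.294, 0.956, 0.0], [0.001, 0.0, -1.0]]
wrist_force: [1.2, 0.3, 3.3]
opening: -0.001
gripper_force: 1.1
```

```bash
cat > look.py <<'E'
from h import *
import sys
im,X=cloud("scene"); cv2.imwrite(f"pics/{sys.argv[1]}.png",im[100:420,120:520,::-1].repeat(1,0))
h,s,v=cv2.split(cv2.cvtColor(im,cv2.COLOR_RGB2HSV))
g=(h>40)&(h<85)&(s>120)&(v>60)&(X[...,0]>.55); print("green zmax",np.nanpercentile(X[g][:,2],99))
o=((h>=6)&(h<22)&(s>120)&(v>60)&(X[...,2]>.03)&(X[...,0]>.6)&(X[...,0]<.8)); print("orange",o.sum(),np.nanmedian(X[o],0))
s=observe(); print(s["tcp_pos"],s["wrist_force"],s["clock"])
E
python3 look.py s1
```

```text
green zmax 0.35978619409940577
orange 330 [0.77999923 0.10321868 0.04713139]
[ 0.51169554 -0.08742947  0.06585684] [0.41995278 0.67037351 2.49742329] 4.525
```

>>> {"fn": "arm_command", "kwargs": {
  "deltas": [
    [[0, 0, 1], [0, 0, 0], 0],
    [[0, 0, 2], [0, 0, 0], 0],
    [[0, 0, 2], [0, 0, 0], 0],
    [[0, 0, 2], [0, 0, 0], 0],
    [[0, 0, 2], [0, 0, 0], 0],
    [[0, 0, 2], [0, 0, 0], 0],
    [[0, 0, 2], [0, 0, 0], 0],
    [[0, 0, 2], [0, 0, 0], 0],
    [[0, 0, 2], [0, 0, 0], 0],
    [[0, 0, 2], [0, 0, 0], 0]
  ]
}}

```text
clock: 5.78
tcp_pos: [0.512, -0.0875, 0.0645]
orientation: [[-0.956, 0.294, 0.0], [0.294, 0.956, 0.0], [-0.0, 0.0, -1.0]]
wrist_force: [0.8, 1.2, 4.9]
opening: -0.001
gripper_force: 2.4
```

```bash
python3 look.py s2; python3 -c "
from h import *
im,X=cloud('top');cv2.imwrite('pics/t2.png',im[100:400,150:550,::-1])"
```

```text
green zmax 0.3614033183126623
orange 328 [0.78128899 0.10338855 0.04663078]
[ 0.51199199 -0.08752108  0.06439495] [1.48386537 0.17905738 4.06599286] 5.825
```

View pics/s2.png

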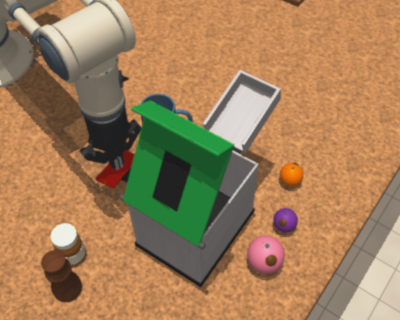

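View pics/t2.png

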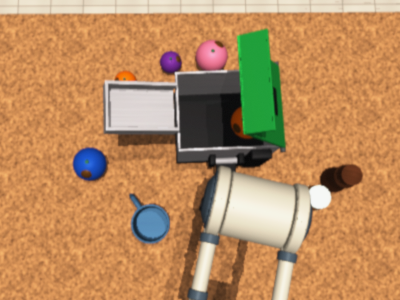

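The lid stands wide open in both crops. The orange is inside the bin at (243,123) in the top crop and the ramp is empty. Now I'll ease the lever up at about 20 mm/s.

>>> {"fn": "arm_command", "kwargs": {
  "deltas": [
    [[0, 0, -2], [0, 0, 0], 0],
    [[0, 0, -4], [0, 0, 0], 0],
    [[0, 0, -6], [0, 0, 0], 0],
    [[0, 0, -9], [0, 0, 0], 0],
    [[0, 0, -12], [0, 0, 0], 0],
    [[0, 0, -15], [0, 0, 0], 0],
    [[0, 0, -18], [0, 0, 0], 0],
    [[0, 0, -21], [0, 0, 0], 0],
    [[0, 0, -24], [0, 0, 0], 0],
    [[0, 0, -27], [0, 0, 0], 0],
    [[0, 0, -30], [0, 0, 0], 0],
    [[0, 0, -33], [0, 0, 0], 0],
    [[0, 0, -35], [0, 0, 0], 0],
    [[0, 0, -37], [0, 0, 0], 0],
    [[0, 0, -39], [0, 0, 0], 0],
    [[0, 0, -41], [0, 0, 0], 0],
    [[0, 0, -43], [0, 0, 0], 0],
    [[0, 0, -45], [0, 0, 0], 0],
    [[0, 0, -47], [0, 0, 0], 0],
    [[0, 0, -49], [0, 0, 0], 0]
  ]
}}

```text
clock: 8.38
tcp_pos: [0.5108, -0.0874, 0.112]
orientation: [[-0.956, 0.294, -0.004], [0.294, 0.956, 0.001], [0.004, -0.001, -1.0]]
wrist_force: [-0.8, -0.8, -0.7]
opening: -0.0
gripper_force: 0.0
```

>>> {"fn": "arm_command", "kwargs": {
  "deltas": [
    [[0, 0, -2], [0, 0, 0], 0],
    [[0, 0, -4], [0, 0, 0], 0],
    [[0, 0, -8], [0, 0, 0], 0],
    [[0, 0, -14], [0, 0, 0], 0],
    [[0, 0, -25], [0, 0, 0], 0],
    [[0, 0, -40], [0, 0, 0], 0],
    [[0, 0, -60], [0, 0, 0], 0],
    [[0, 0, -80], [0, 0, 0], 0],
    [[0, 0, -80], [0, 0, 0], 0],
    [[0, 0, -80], [0, 0, 0], 0],
    [[0, 0, -80], [0, 0, 0], 0]
  ]
}}

```text
clock: 9.75
tcp_pos: [0.5115, -0.0875, 0.1922]
orientation: [[-0.956, 0.294, -0.002], [0.294, 0.956, 0.0], [0.002, -0.0, -1.0]]
wrist_force: [0.3, -0.4, -0.1]
opening: -0.002
gripper_force: 0.0
```

```bash
python3 look.py s3
```

```text
green zmax 0.22004901984079114
orange 342 [0.77980797 0.10229949 0.04730372]
[ 0.51153271 -0.08745784  0.19219675] [ 0.08509985  0.53250699 -1.26012145] 9.8
```

View pics/s3.png

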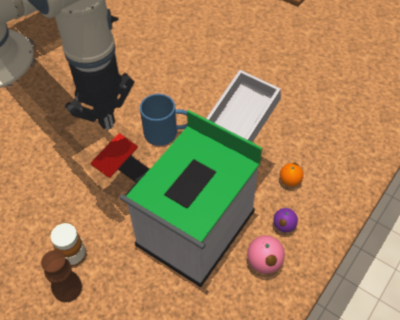

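The lid is shut, with its flange top at 220 mm as it was at the start. The lever is up, the gripper is clear above it near (105,120), and the mug, jar and mill have not moved.

```bash
python3 -c "
from cell import ctrl
print(ctrl.job_done())"
```

```text
the job is handed in; nothing more can be done
None
```

The job is handed in: the orange rolled into the bin, the lid was eased shut at about 20 mm/s of lever travel, the arm is clear, and the mug, jar and mill are where they were.

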